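# Put three mixed-up ceramic pieces on their own bats

### The job

The three ceramic pieces have been stood on each other's plywood bats: put the cup in the middle of the round bat, the square pot in the middle of the square bat with its sides parallel to the bat's, and the trough in the middle of the oblong bat, lying along it. Park a piece on the middle of the empty blue rack and let go of it there to make room, and stand pieces only on the bats or the rack, never on the dusty bench. Set them down upright without dropping them, and leave the bottle, the brush and the black rubber holder where they are.

Things in the scene. Friction and masses are not known exactly. Their poses are not given: they have to be found in the camera images.
- cup: Round white ceramic tumbler, open at the top, 60 mm outside diameter with straight sides (foot narrowed to 50 mm in the lowest 10 mm), 72 mm high, wall 4 mm, about 0.12 to 0.24 kg. At the start it stands on the square bat. Loose. Origin: centre of its underside, z up.
- pot: Square white ceramic pot, open at the top, 54 x 54 mm outside, 60 mm high, wall 5 mm, about 0.14 to 0.28 kg. At the start it stands on the oblong bat. Loose. Origin: centre of its underside, z up. x and y are square to its sides.
- trough: Oblong white ceramic planter trough, open at the top, 96 mm long (its x) by 50 mm wide (its y) outside, 46 mm high, wall 5 mm, about 0.15 to 0.31 kg. At the start it stands on the round bat. Loose. Origin: centre of its underside, z up.
- round_bat: Round plywood bat (ware board), 110 mm diameter: the cup's place. Fixed to the bench; flat top, 12 mm high. Origin: centre of its underside, z up.
- square_bat: Square plywood bat, 100 x 100 mm: the pot's place. Fixed to the bench; flat top, 12 mm high. Origin: centre of its underside, z up. x and y are square to its sides.
- oblong_bat: Oblong plywood bat, 140 mm long (its x) by 85 mm wide (its y): the trough's place. Fixed to the bench; flat top, 12 mm high. Origin: centre of its underside, z up.
- rack: Empty blue plastic slatted rack, the spare spot: 106 mm (x) by 110 mm (y), four flat slats 22 mm wide along y with 6 mm gaps, their tops level 20 mm above the bench. Fixed to the bench. Origin: centre of its underside, z up.
- bottle: Bystander: white plastic bottle with a red cap, standing, 60 mm diameter, 140 mm high. Origin: centre of its underside.
- brush: Bystander: brush lying on the bench beyond the bats, about 170 mm long. Origin: underside, near its middle, handle towards its -x.
- holder: Bystander: solid black rubber cone-shaped holder, 80 mm diameter at the foot, 30 mm high. Origin: centre of its underside.

How it is judged (in metres and radians):
On the way:
1. one of the pieces stands upright and released on the blue rack, within 35 mm of its centre (((horizontal distance between cup and rack below 0.035 m and z of cup in the frame of rack between 0.016 and 0.025 m and angle between cup's own z axis and vertical below 0.1 rad and linear speed of cup below 0.03 m/s and contact force between the fingers and cup below 0.05 N) or (horizontal distance between pot and rack below 0.035 m and z of pot in the frame of rack between 0.016 and 0.025 m and angle between pot's own z axis and vertical below 0.1 rad and linear speed of pot below 0.03 m/s and contact force between the fingers and pot below 0.05 N) or (horizontal distance between trough and rack below 0.035 m and z of trough in the frame of rack between 0.016 and 0.025 m and angle between trough's own z axis and vertical below 0.1 rad and linear speed of trough below 0.03 m/s and contact force between the fingers and trough below 0.05 N))), for 0.2 s.
At the end, for the whole second after the job is handed in: Cup on round bat, pot on square bat, trough on oblong bat: each within 12 mm of the bat's centre, resting on its top, upright within 0.1 rad, released, at rest; pot's sides and trough's length within 0.25 rad of parallel to the bat's sides and length (horizontal distance between cup and round_bat below 0.012 m and z of cup in the frame of round_bat between 0.008 and 0.017 m and angle between each of cup, pot, trough's own z axis and vertical below 0.1 rad and linear speed of each of cup, pot, trough below 0.02 m/s and angular speed of each of cup, pot, trough below 0.2 rad/s and horizontal distance between pot and square_bat below 0.012 m and z of pot in the frame of square_bat between 0.008 and 0.017 m and horizontal distance between trough and oblong_bat below 0.012 m and z of trough in the frame of oblong_bat between 0.008 and 0.017 m and (angle between the x axis of pot and the x axis of square_bat, either way round below 0.25 rad or angle between the x axis of pot and the y axis of square_bat, either way round below 0.25 rad) and angle between the x axis of trough and the x axis of oblong_bat, either way round below 0.25 rad); the robot touches nothing.
It fails at once if a piece is set down or falls on the bare bench (height (world z) of any of cup, pot, trough below 0.006 m).
It fails at once if a piece is dropped (falls free for more than about 25 mm) ((linear speed of cup above 0.7 m/s and contact force between the fingers and cup below 0.05 N) or (linear speed of pot above 0.7 m/s and contact force between the fingers and pot below 0.05 N) or (linear speed of trough above 0.7 m/s and contact force between the fingers and trough below 0.05 N)).
It fails at once if the bottle, the brush or the rubber holder is moved by more than 30 mm (distance of any of bottle, brush, holder from where it was at the start of the episode above 0.03 m).
It also fails if it takes over 99 s, if anything falls off the work surface, if the arm or the gripper's body presses on something with over 40 N, if the wrist force passes 120 N, or if a joint passes its speed limit or range.

### The arm

A 6-joint arm with a two-finger parallel gripper is mounted at the origin on the work surface. World frame = base frame: x ahead of the robot, y to its left, z up, the work surface at z = 0. Lengths are in mm, angles in rad, forces in N, time in s.
With the tool pointing down it reaches from about 350 to 775 mm from the base axis. Payload 7.3 kg.
Tool frame: the origin (TCP) lies midway between the tips of the shut fingers; the grasp point (between the pads) lies 19 mm behind it (bot.tcp_to_grasp is the distance from the TCP to the grasp point, in mm); z points along the fingers, y is the line along which they close (so a half turn about z gives the same grasp; the last joint's range is limited). The gripper opens to 92 mm and grips with 3 to 60 N. Pads are 19 mm wide; open, the fingers measure 130 mm over their backs; the gripper's body (75 mm by 190 mm) begins 47 mm behind the grasp point.
Start: joints at [-0.146, 0.342, 1.524, -0, 1.275, -0.146], TCP at [525.019, 0.019, 226.741] pointing down, gripper open.
Joint ranges: [-2.53, 2.53], [-0.77, 2.02], [0.04, 2.7], [-1, 4.14], [0.28, 2.66], [-3.11, 3.11]. Speed limits (rad/s): [2.57, 2.57, 3.14, 3.14, 3.14, 3.14].

### API

Orientations are given as [roll, pitch, yaw] about the fixed x, y, z axes, in that order (R = Rz(yaw) Ry(pitch) Rx(roll)).
In Python, from plant import bot, viewer gives the robot as it stands. The module is installed in compiled form; this text tells all that it offers.
- The arm moves only by the shell command python3 -m handwheel 'ROWS'. ROWS is text: rows parted by semicolons, each of 7 numbers parted by spaces: the shift along the tool's x, y, z scaled (see below), then the turn, a rotation vector about the tool's x, y, z scaled (see below), then the opening, from -1 (shut) to 1 (fully open), so that 0 is half open. In form: tx ty tz rx ry rz gripper; .... A call has 1 to 8 rows; each row is the pose to reach, as a shift and turn from the pose commanded when the call began, along the tool's axes at that moment, turning the shorter way round; what a row does not reach only later rows make up. The controller multiplies each number of a shift by 10 cm and each number of a turn by pi rad. A row lasts 1/12 s, in which the tool goes at most 41.7 mm and 7.16 degrees, less where a joint would pass 70% of its speed; a pose out of reach is approached as far as the arm can. A call with a number of a shift or a turn outside -1 to 1 is refused whole. A call with a gripper value outside its range is refused whole. The fingers move at their own pace and stop on an object; the grip force is fixed at half the most. Time passes only in rows, so rows that repeat a pose let the fingers close. It gives the time, the measured TCP pose, the force, the opening and the grip force at its end, in the units of the state.
- bot.get_obs(): the state, without advancing time (a new reading comes with each control period).
- viewer.capture(name): name is "scene" or "side" or "wrist"; returns a dict with "frame" (420x560x3 uint8, red, green, blue), "fov_y" (degrees; the focal length in pixels is half the picture's height over the tangent of half this angle, whatever the lens; pixels are square), "cx", "cy" (the principal point, pixels), "T" (4x4, takes a point from camera to world coordinates). Camera axes: x right, y down, z forward; pixel columns grow to the right and rows downward; lengths in mm; the calibration is good to about 2 mm. A picture is of the moment at which its call begins. There is no depth.
- bot.close_job(): hands the job in; it is judged then, once.
Trained networks look in a picture, given as the dict that the camera call returned (one of the last four; its "shot" number tells which), for a name from the list of things; names that differ only in an ending like _2 or _b are one class to them, and where a whole thing is asked for, a point or a joint stands for the part that bears it (a point fixed in the world has none). Each returns a list of dicts, best first, with "score" (0 to 1); they miss things now and then, are a little off and sometimes report something else, mostly with a low value. They report only what shows in the picture. A call takes as long as a camera call.
- viewer.recognise(target, picture): "centre" ([column, row] in pixels, amid what is visible of it).
- viewer.cut_out(target, picture): "pixels" (420x560 bool, what is visible of it) and "centre" ([column, row] in pixels, amid what is visible of it).
The state is a dict: "time": time; "joint_positions": joint angles; "dq": joint speeds; "tau": joint torques, N m; "tool_pos": TCP position; "tcp_rot": TCP orientation; "contact_force": force on the tool from outside, world axes, zero at the start; "moment": the same for the moment, N m; "grip_width": finger opening in mm; "finger_force": force on a finger pad.
Only numpy, scipy, OpenCV 4.12 (cv2) and the standard library are available. Lean on these libraries where they do the work, as an engineer would, in place of code of your own. Each camera call takes 0.05 s, during which the arm holds its last target. There are 200 camera calls.

## Working session

There is one attempt and no reset: what is moved stays moved. The work goes in short steps, Python scripts to look and compute and a shell command to move; the robot and the scene stay as the last step left them, time stands still between calls to the robot, and variables do not carry over. Pictures are saved under pics/ and viewed, at most 16 in all, crops included, and the job is handed in when it is done.

```bash
mkdir -p pics
cat > h.py <<'E'
import numpy as np, cv2
from plant import bot, viewer
def ray(p,c,z):
    f=c['frame'].shape[0]/2/np.tan(np.radians(c['fov_y'])/2); T=np.array(c['T'])
    d=T[:3,:3]@np.array([(p[0]-c['cx'])/f,(p[1]-c['cy'])/f,1]); o=T[:3,3]
    return o+d*(z-o[2])/d[2]
def topd(mask,c,z):
    cs=max(cv2.findContours(mask.astype(np.uint8),0,1)[0],key=cv2.contourArea)
    return np.array([ray(p[0],c,z)[:2] for p in cs],np.float32)
E
python3 - <<'E'
from h import *
for n in ['scene','side']:
    c=viewer.capture(n); cv2.imwrite(f'pics/{n}0.png',c['frame'][:,:,::-1])
    print(n,c['fov_y'],np.array(c['T']).round(2).tolist())
    for t,z in dict(cup=84,pot=72,trough=58,round_bat=12,square_bat=12,oblong_bat=12,rack=20,bottle=70,brush=10,holder=15).items():
        r=viewer.cut_out(t,c)
        print(t,[(round(q['score'],2),np.round(q['centre']).tolist(),ray(q['centre'],c,z)[:2].round().tolist(),int(q['pixels'].sum())) for q in r[:2]])
print(bot.get_obs())
E
```

```text
scene 56.86791479862503 [[0.17, 0.73, -0.66, 1143.25], [0.99, -0.13, 0.11, -109.13], [0.0, -0.67, -0.74, 730.71], [0.0, 0.0, 0.0, 1.0]]
cup [(0.55, [332.0, 234.0], [646.0, 84.0], 908)]
pot [(0.95, [160.0, 263.0], [651.0, -280.0], 1172), (0.46, [167.0, 284.0], [706.0, -264.0], 1532)]
trough [(0.64, [381.0, 189.0], [508.0, 248.0], 786)]
round_bat [(0.55, [365.0, 192.0], [471.0, 226.0], 486)]
square_bat [(0.81, [330.0, 254.0], [649.0, 84.0], 1025), (0.68, [379.0, 186.0], [455.0, 271.0], 786)]
oblong_bat [(0.6, [165.0, 284.0], [665.0, -283.0], 1506)]
rack [(0.57, [236.0, 206.0], [470.0, -111.0], 1423)]
bottle [(0.84, [130.0, 168.0], [339.0, -366.0], 1090), (0.53, [379.0, 183.0], [499.0, 242.0], 824)]
brush [(0.96, [276.0, 318.0], [782.0, -61.0], 1246)]
holder [(0.61, [423.0, 260.0], [703.0, 286.0], 947), (0.36, [158.0, 264.0], [611.0, -298.0], 1226)]
side 43.86824409876616 [[-0.97, -0.2, 0.17, 303.88], [-0.26, 0.71, -0.66, 922.52], [0.01, -0.68, -0.73, 1075.84], [0.0, 0.0, 0.0, 1.0]]
cup [(0.6, [247.0, 239.0], [613.0, 111.0], 739)]
pot [(0.75, [284.0, 160.0], [607.0, -224.0], 206), (0.22
[... 335 characters left out ...]
.0], 826)]
{'time': 1.1, 'joint_positions': array([-1.45992891e-01,  3.41981243e-01,  1.52405115e+00, -1.12431225e-05,
        1.27539968e+00, -1.46020100e-01]), 'dq': array([-0.00034902,  0.00095596, -0.00125944, -0.00022694,  0.00019048,
        0.00170183]), 'tau': array([-4.54080655e-04, -4.31145644e+01, -2.44479275e+01,  7.18140719e-02,
        4.84922295e-02, -2.86721558e-06]), 'tool_pos': array([5.25041336e+02, 1.64548002e-02, 2.26767332e+02]), 'tcp_rot': array([3.14143535e+00, 3.40061949e-05, 1.57082681e+00]), 'contact_force': array([-0.10835213,  0.46007991, -0.10066283]), 'moment': array([ 0.01057705, -0.00679564, -0.02488954]), 'finger_force': 0.0, 'grip_width': 91.84528420150073}
```

View pics/scene0.png

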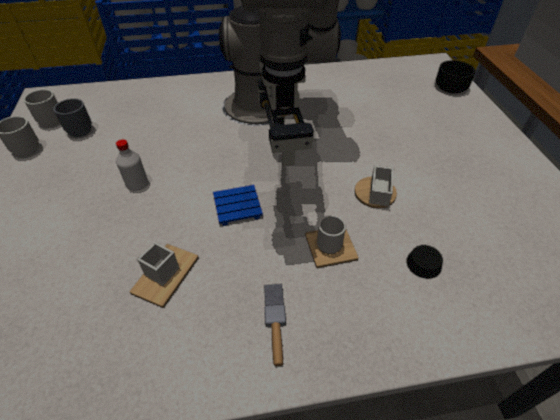

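View pics/side0.png

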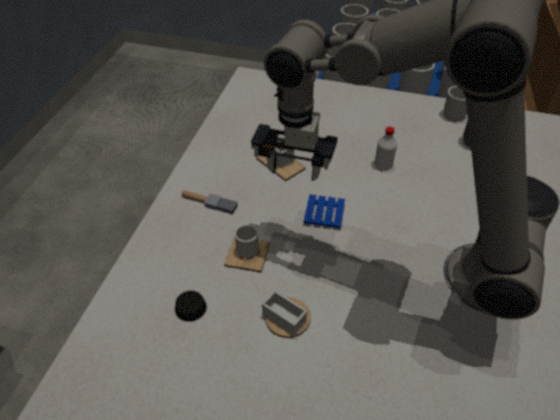

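The pictures agree with the networks: cup on the square bat (332,234), trough on the round bat (380,188), pot on the oblong bat (160,263), rack (237,205), with the brush, holder and bottle clear of them. I'll look from the wrist next.

```bash
python3 -m handwheel '0.8 0.1 -0.5 0 0 0 1;0.8 0.1 -0.5 0 0 0 1;0.8 0.1 -0.5 0 0 0 1;0.8 0.1 -0.5 0 0 0 1'; python3 -m handwheel '0.8 0.1 -0.5 0 0 0 1;0.8 0.1 -0.5 0 0 0 1;0.8 0.1 -0.5 0 0 0 1;0.8 0.1 -0.5 0 0 0 1;0.8 0.1 -0.5 0 0 0 1'
python3 - <<'E'
from h import *
c=viewer.capture('wrist'); cv2.imwrite('pics/w1.png',c['frame'][:,:,::-1])
print(np.array(c['T']).round(2).tolist(),c['fov_y'])
for t,z in dict(cup=84,pot=72,trough=58,round_bat=12,square_bat=12,rack=20,holder=15).items():
        r=viewer.cut_out(t,c)
        for q in r[:2]:
            (x,y),s,a=cv2.minAreaRect(topd(q['pixels'],c,z))
            print(t,round(q['score'],2),np.round(q['centre']).tolist(),ray(q['centre'],c,z)[:2].round(),np.round([x,y,*s,a]))
E
```

```text
time: 1.43
tool_pos: [535.9, 82.3, 278.6]
tcp_rot: [3.137, -0.0, 1.574]
contact_force: [-0.7, -0.3, 0.1]
grip_width: 91.8
finger_force: 0.0
time: 1.85
tool_pos: [544.8, 159.2, 325.6]
tcp_rot: [-3.14, 0.001, 1.571]
contact_force: [0.3, -0.6, 0.3]
grip_width: 91.7
finger_force: 0.0
[[1.0, 0.0, -0.0, 544.72], [0.0, -0.95, -0.3, 239.77], [-0.0, 0.3, -0.95, 483.61], [0.0, 0.0, 0.0, 1.0]] 66.5020839688917
cup 0.71 [341.0, 226.0] [621.  97.] [620.  99.  59.  77.  21.]
cup 0.53 [229.0, 92.0] [481. 263.] [481. 263.  47.  91.  67.]
trough 0.55 [228.0, 91.0] [476. 265.] [477. 265.  49.  98.  68.]
round_bat 0.96 [230.0, 119.0] [469. 231.] [456. 223.  37.  99.  68.]
square_bat 0.85 [323.0, 197.0] [604. 117.] [622.  97. 101. 103.   3.]
rack 0.59 [230.0, 337.0] [ 453. -130.] [ 460. -135.  109.   56.    0.]
holder 0.84 [400.0, 75.0] [702. 289.] [703. 290.  81.  75.   4.]
holder 0.47 [234.0, 337.0] [ 458. -133.] [ 459. -139.  110.   56.    0.]
```

View pics/w1.png

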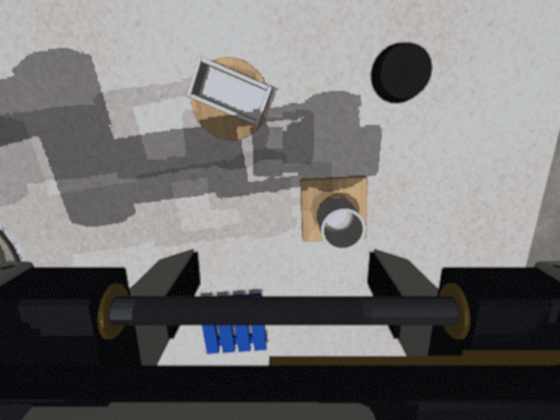

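The wrist view shows the trough rim around (230,92) turned about -22° on the round bat. The cup's rim is at (341,228) on the square bat, and the rack lies behind the gripper rod. I'll go above the cup.

```bash
python3 -m handwheel '-0.63 0.76 0.9 0 0 0 1;-0.63 0.76 0.9 0 0 0 1;-0.63 0.76 0.9 0 0 0 1;-0.63 0.76 0.9 0 0 0 1;-0.63 0.76 0.9 0 0 0 1'; python3 -m handwheel '0 0 0.9 0 0 0 1;0 0 0.9 0 0 0 1;0 0 0.9 0 0 0 1;0 0 0.9 0 0 0 1;0 0 0.9 0 0 0 1'
python3 - <<'E'
from h import *
c=viewer.capture('wrist'); cv2.imwrite('pics/w2.png',c['frame'][:,:,::-1])
for t,z in dict(cup=84,square_bat=12).items():
        for q in viewer.cut_out(t,c)[:2]:
            p=topd(q['pixels'],c,z)
            (x,y),s,a=cv2.minAreaRect(p)
            print(t,round(q['score'],2),np.round(q['centre']).tolist(),np.round([x,y,*s,a]),p.min(0),p.max(0))
E
```

```text
time: 2.67
tool_pos: [620.8, 95.1, 233.2]
tcp_rot: [-3.136, 0.0, 1.568]
contact_force: [-0.3, 0.0, -0.3]
grip_width: 91.9
finger_force: 0.0
time: 3.08
tool_pos: [621.9, 97.7, 149.4]
tcp_rot: [3.138, -0.0, 1.571]
contact_force: [1.7, 0.5, 1.3]
grip_width: 91.9
finger_force: 0.0
cup 0.94 [283.0, 229.0] [625.  96.  71.  59.  72.] [594.2216    61.292927] [653.1705  132.86055]
square_bat 0.74 [280.0, 178.0] [622.  97. 101. 101.   3.] [570.3949  44.9296] [673.92065 149.64008]
```

View pics/w2.png

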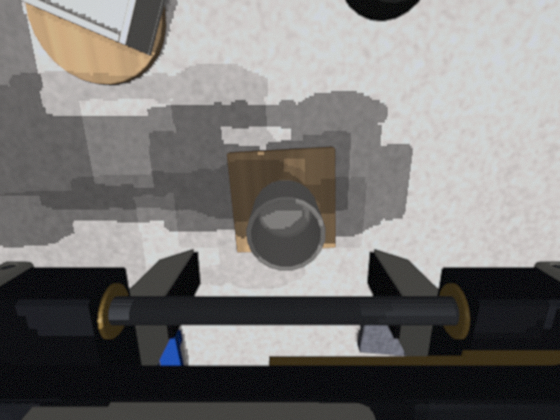

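The cup's rim is at about (285,232), which is world (624,92). The square bat is centred near (622,97). Now I'll grasp the cup.

```bash
python3 -m handwheel '-0.05 0.02 0.3 0 0 0 1;-0.05 0.02 0.6 0 0 0 1;-0.05 0.02 0.9 0 0 0 1;-0.05 0.02 1 0 0 0 1;-0.05 0.02 1 0 0 0 1'; python3 -m handwheel '0 0 0.07 0 0 0 1;0 0 0.07 0 0 0 -1;0 0 0.07 0 0 0 -1;0 0 0.07 0 0 0 -1;0 0 0.07 0 0 0 -1;0 0 0.07 0 0 0 -1;0 0 0.07 0 0 0 -1;0 0 0.07 0 0 0 -1';python3 -m handwheel '0 0 0 0 0 0 -1;0 0 0 0 0 0 -1'
```

```text
time: 3.65
tool_pos: [622.0, 92.0, 45.4]
tcp_rot: [-3.138, 0.0, 1.571]
contact_force: [-0.4, 0.4, -0.0]
grip_width: 92.1
finger_force: 0.0
time: 4.32
tool_pos: [623.4, 92.1, 40.4]
tcp_rot: [3.14, -0.0, 1.571]
contact_force: [-0.2, 0.6, 4.0]
grip_width: 59.4
finger_force: 30.0
time: 4.48
tool_pos: [623.5, 92.0, 40.4]
tcp_rot: [3.14, -0.0, 1.571]
contact_force: [0.9, 0.9, 4.7]
grip_width: 60.1
finger_force: 30.0
```

```bash
python3 -m handwheel '0 0 -0.2 0 0 0 -1;0 0 -0.5 0 0 0 -1;0 0 -0.8 0 0 0 -1;0 0 -0.8 0 0 0 -1;0 0 -0.8 0 0 0 -1'; python3 -m handwheel '-0.3 -0.25 0 0 0 0 -1;-0.6 -0.5 0 0 0 0 -1;-1 -0.8 0 0 0 0 -1;-1 -0.8 0 0 0 0 -1;-1 -0.8 0 0 0 0 -1'
python3 -m handwheel '-0.3 -0.25 0 0 0 0 -1;-0.6 -0.5 0 0 0 0 -1;-0.9 -0.8 0 0 0 0 -1;-0.9 -0.8 0 0 0 0 -1;-0.9 -0.8 0 0 0 0 -1'
python3 - <<'E'
from h import *
for n in ['wrist','scene','side']:
    c=viewer.capture(n); cv2.imwrite(f'pics/{n}3.png',c['frame'][:,:,::-1])
    h=cv2.cvtColor(c['frame'],cv2.COLOR_RGB2HSV)
    m=cv2.inRange(h,(105,120,50),(130,255,255)); m=cv2.morphologyEx(m,cv2.MORPH_CLOSE,np.ones((9,9)))
    m[:150]=0 if n!='wrist' else m[:150]
    p=topd(m,c,20);r=cv2.minAreaRect(p);print(n,r,p.min(0),p.max(0),m.sum()//255)
E
```

```text
time: 4.9
tool_pos: [623.7, 92.0, 121.0]
tcp_rot: [3.139, -0.0, 1.571]
contact_force: [-0.5, 0.3, -2.5]
grip_width: 60.0
finger_force: 30.0
time: 5.32
tool_pos: [540.3, -9.8, 118.0]
tcp_rot: [-3.137, -0.0, 1.568]
contact_force: [1.5, 0.7, -2.1]
grip_width: 59.8
finger_force: 30.0
time: 5.73
tool_pos: [462.2, -98.5, 118.9]
tcp_rot: [-3.14, -0.001, 1.568]
contact_force: [0.1, -0.2, -2.7]
grip_width: 59.2
finger_force: 30.0
wrist ((456.4823303222656, -97.74093627929688), (104.44379425048828, 92.92084503173828), 4.710386276245117) [ 400.78577 -139.88306] [511.3994   -47.693012] 8306
scene ((462.6348571777344, -108.12799072265625), (116.21639251708984, 107.08253479003906), 5.029038906097412) [ 407.39496 -164.14227] [524.2398   -51.609074] 1015
side ((456.2007141113281, -101.58265686035156), (101.75477600097656, 112.72418975830078), 4.416302680969238) [ 401.46048 -159.92801] [508.931    -44.649113] 879
```

View pics/wrist3.png

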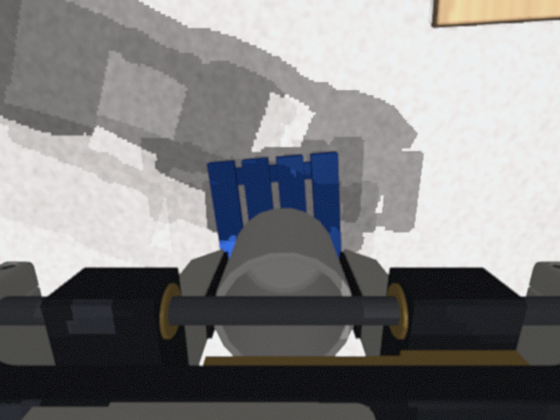

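The cup is held over the rack, whose visible part spans columns 208–340 and rows 155–250. Its centre is about (457,-103), so I'll lower the cup there.

```bash
python3 -m handwheel '-0.03 -0.05 0 0 0 0 -1;-0.03 -0.05 0.3 0 0 0 -1;-0.03 -0.05 0.55 0 0 0 -1;-0.03 -0.05 0.68 0 0 0 -1;-0.03 -0.05 0.72 0 0 0 -1;-0.03 -0.05 0.72 0 0 0 -1;-0.03 -0.05 0.72 0 0 0 -1'
```

```text
time: 6.47
tool_pos: [458.4, -100.3, 47.7]
tcp_rot: [3.141, 0.0, 1.572]
contact_force: [0.1, -0.6, -0.7]
grip_width: 59.7
finger_force: 30.0
```

```bash
python3 -m handwheel '0 0 0 0 0 0 1;0 0 0 0 0 0 1;0 0 0 0 0 0 1;0 0 0 0 0 0 1;0 0 0 0 0 0 1;0 0 -0.3 0 0 0 1;0 0 -0.8 0 0 0 1;0 0 -1 0 0 0 1'; python3 -m handwheel '0 0 -1 0 0 0 1;0 0 -1 0 0 0 1;-0.9 0.85 -1 0 0 0 1;-0.9 0.85 -1 0 0 0 1;-0.9 0.85 -1 0 0 0 1;-0.9 0.85 -1 0 0 0 1;-0.9 0.85 -1 0 0 0 1;-0.9 0.85 -1 0 0 0 1'
python3 -m handwheel '-0.5 0.85 0 0 0 0 1;-0.5 0.85 0 0 0 0 1;-0.5 0.85 0 0 0 0 1;-0.5 0.85 0 0 0 0 1;-0.5 0.85 0 0 0 0 1'
cat >> h.py <<'E'
def look(name,zs):
    c=viewer.capture('wrist'); cv2.imwrite(f'pics/{name}.png',c['frame'][:,:,::-1])
    for t,z in zs.items():
        for q in viewer.cut_out(t,c)[:1]:
            p=topd(q['pixels'],c,z); (x,y),s,a=cv2.minAreaRect(p)
            print(t,round(q['score'],2),np.round(q['centre']).tolist(),np.round([x,y,*s,a],1),p.min(0),p.max(0))
    return c
E
python3 -c "
from h import *
look('w4',dict(pot=72,oblong_bat=12,cup=92,rack=20))"
```

```text
time: 7.13
tool_pos: [458.4, -101.1, 150.1]
tcp_rot: [3.14, 0.0, 1.571]
contact_force: [0.9, 0.7, -0.2]
grip_width: 91.4
finger_force: 0.0
time: 7.8
tool_pos: [542.4, -190.6, 246.9]
tcp_rot: [-3.14, -0.001, 1.57]
contact_force: [-0.7, -0.7, 1.1]
grip_width: 92.2
finger_force: 0.0
time: 8.22
tool_pos: [627.5, -240.0, 247.0]
tcp_rot: [-3.14, -0.001, 1.571]
contact_force: [0.1, 0.2, 0.3]
grip_width: 91.8
finger_force: 0.0
pot 0.67 [287.0, 227.0] [ 631.7 -281.    64.5   63.9   49.3] [ 594.59106 -324.6167 ] [ 668.01404 -238.83357]
oblong_bat 0.63 [289.0, 195.0] [ 636.  -281.6   86.6  140.3   56.9] [ 556.1458 -354.2676] [ 715.7723  -209.32939]
cup 0.61 [104.0, 48.0] [ 471.1 -104.1   59.    82.4   78.4] [ 429.71082 -135.0311 ] [511.14844 -72.12504]
rack 0.8 [150.0, 80.0] [ 460.  -106.9  111.7  112.     4.7] [ 406.3878  -164.86865] [519.05853  -48.298473]
```

View pics/w4.png

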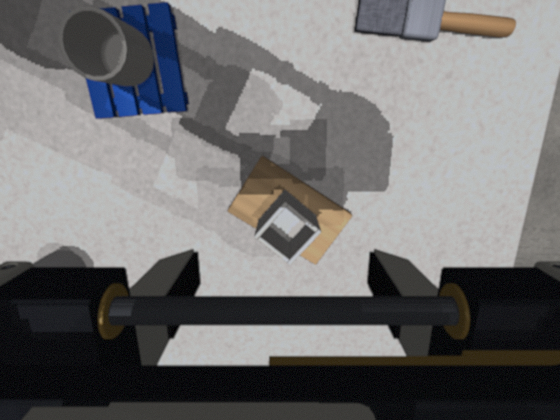

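The pot is at about (289,232) on the oblong bat. The bat runs about -33°, centred at (636,-282). The cup stands on the rack at the top left. Next I'll work out the pot's rim corners.

```bash
python3 -c "
from h import *
c=viewer.capture('wrist')
m=viewer.cut_out('pot',c)[0]['pixels'].astype(np.uint8)
k=max(cv2.findContours(m,0,1)[0],key=cv2.contourArea)
for p in cv2.approxPolyDP(k,5,True)[:,0]: print(p,ray(p,c,72)[:2].round(1))
f=c['frame'][150:280,200:370,::-1]; cv2.imwrite('pics/w5.png',cv2.resize(f,None,fx=4,fy=4,interpolation=2))"
```

```text
[283 190] [ 627.1 -238.5]
[259 218] [ 600.7 -270.1]
[255 236] [ 595.8 -291.3]
[291 262] [ 636.3 -323.4]
[320 228] [ 668.3 -281.8]
[316 215] [ 663.4 -266.6]
```

View pics/w5.png

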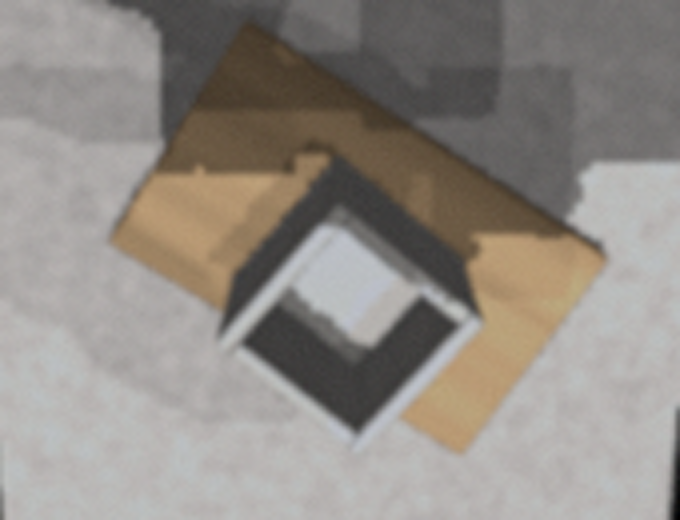

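```bash
python3 -m handwheel '-0.47 0.04 0.4 0 0 0.22 1;-0.47 0.04 0.8 0 0 0.22 1;-0.47 0.04 1 0 0 0.22 1;-0.47 0.04 1 0 0 0.22 1;-0.47 0.04 1 0 0 0.22 1;-0.47 0.04 1 0 0 0.22 1;-0.47 0.04 1 0 0 0.22 1'
python3 -c "
from h import *
c=look('w6',dict(pot=72,oblong_bat=12))"
```

```text
time: 9.15
tool_pos: [631.8, -287.9, 147.8]
tcp_rot: [-3.142, -0.0, 0.877]
contact_force: [0.2, -0.9, 0.6]
grip_width: 92.2
finger_force: 0.0
pot 0.77 [283.0, 214.0] [ 634.7 -283.9   65.    54.5   49.6] [ 594.68463 -324.60175] [ 670.73145 -246.68948]
```

View pics/w6.png

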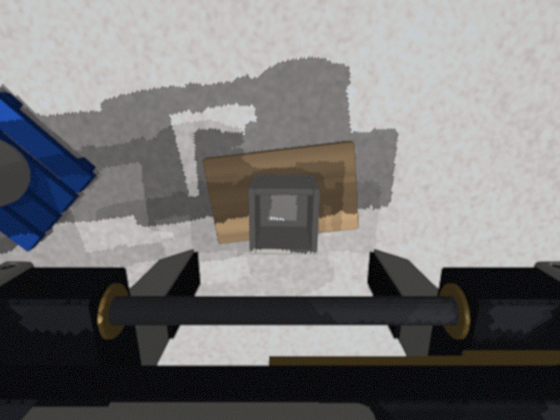

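The pot sits square between the jaws (rim at columns 249–319), and the TCP is already over its centre. Grasping it now.

```bash
python3 -m handwheel '0 0 0.3 0 0 0 1;0 0 0.6 0 0 0 1;0 0 0.9 0 0 0 1;0 0 1 0 0 0 1;0 0 1 0 0 0 1'; python3 -m handwheel '0 0 0.12 0 0 0 1;0 0 0.12 0 0 0 -1;0 0 0.12 0 0 0 -1;0 0 0.12 0 0 0 -1;0 0 0.12 0 0 0 -1;0 0 0.12 0 0 0 -1;0 0 0.12 0 0 0 -1;0 0 0.12 0 0 0 -1';python3 -m handwheel '0 0 0 0 0 0 -1;0 0 0 0 0 0 -1;0 0 0 0 0 0 -1;0 0 0 0 0 0 -1'
```

```text
time: 9.72
tool_pos: [630.3, -286.9, 44.6]
tcp_rot: [-3.136, 0.001, 0.881]
contact_force: [-0.3, -0.8, 0.3]
grip_width: 91.5
finger_force: 0.0
time: 10.38
tool_pos: [632.2, -288.0, 36.3]
tcp_rot: [3.141, -0.0, 0.88]
contact_force: [-0.6, 0.3, 3.3]
grip_width: 53.8
finger_force: 29.9
time: 10.72
tool_pos: [632.2, -288.1, 36.3]
tcp_rot: [3.141, -0.0, 0.88]
contact_force: [-1.3, 0.8, 6.1]
grip_width: 53.9
finger_force: 29.9
```

```bash
python3 -m handwheel '0 0 -0.2 0 0 0 -1;0 0 -0.5 0 0 0 -1;0 0 -0.9 0 0 0 -1;0 0 -1 0 0 0 -1;0 0 -1 0 0 0 -1'; python3 -m handwheel '0 0 0 0 0 -0.03 -1;0 0 0 0 0 -0.236 -1;0 0 0 0 0 -0.236 -1;0 0 0 0 0 -0.236 -1;0 0 0 0 0 -0.236 -1;0 0 0 0 0 -0.236 -1;0 0 0 0 0 -0.236 -1;0 0 0 0 0 -0.236 -1'
python3 -m handwheel '0.2 0 0 0 0 0 -1;0.5 0.02 0 0 0 0 -1;0.96 0.02 0 0 0 0 -1;0.96 0.02 0 0 0 0 -1'
python3 -m handwheel '0.3 0 0 0 0 0 -1;0.7 0.02 0 0 0 0 -1;0.96 0.02 0 0 0 0 -1;0.96 0.02 0 0 0 0 -1'
python3 -m handwheel '0.3 0 0 0 0 0 -1;0.7 0.02 0 0 0 0 -1;0.96 0.02 0 0 0 0 -1;0.96 0.02 0 0 0 0 -1;0.96 0.02 0 0 0 0 -1'
python3 -c "
from h import *
look('w7',dict(pot=172,square_bat=12,trough=58,round_bat=12))
c=viewer.capture('scene');print(bot.get_obs()['tool_pos'])"
```

```text
time: 11.13
tool_pos: [633.8, -289.0, 139.7]
tcp_rot: [3.134, -0.001, 0.88]
contact_force: [0.1, -1.1, -2.3]
grip_width: 54.0
finger_force: 29.9
time: 11.8
tool_pos: [631.2, -287.5, 133.3]
tcp_rot: [-3.139, -0.002, 1.619]
contact_force: [-0.2, -0.1, -1.4]
grip_width: 53.7
finger_force: 29.9
time: 12.13
tool_pos: [628.4, -185.5, 134.5]
tcp_rot: [-3.139, -0.004, 1.621]
contact_force: [0.7, 0.0, -1.9]
grip_width: 53.8
finger_force: 29.9
time: 12.47
tool_pos: [625.6, -90.3, 134.9]
tcp_rot: [-3.14, -0.003, 1.622]
contact_force: [0.1, 0.1, -3.0]
grip_width: 54.0
finger_force: 29.9
time: 12.88
tool_pos: [623.2, 1.2, 135.1]
tcp_rot: [-3.141, 0.0, 1.621]
contact_force: [-1.2, -0.4, -2.1]
grip_width: 54.1
finger_force: 29.9
pot 0.92 [285.0, 268.0] [622.1  26.   53.3  39.6   2.9] [595.6995     5.362089] [649.19196   46.591606]
square_bat 0.56 [288.0, 90.0] [622.3  95.8  99.4 100.    3.1] [570.3683  44.41  ] [674.2525  148.09619]
trough 0.52 [434.0, 260.0] [731.5 -26.2  20.6  79.9  86.5] [691.87933  -34.745247] [771.33923  -13.880176]
[623.59305698  -1.31361706 135.57109039]
```

View pics/w7.png

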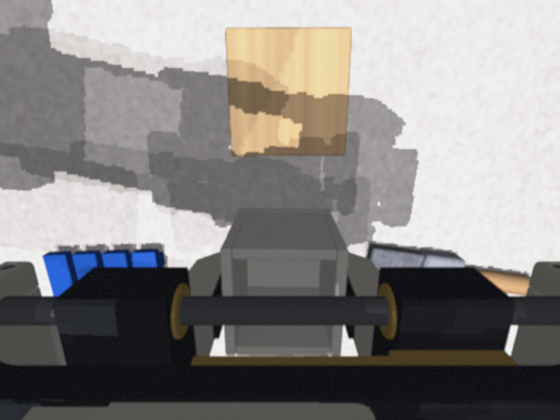

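The square bat is empty (columns 226–351, rows 28–155), centred at (622,96) and turned 3°. The pot is held level. I'll place it.

```bash
python3 -m handwheel '0.3 0 0 0 0 0 -1;0.7 0.02 0 0 0 0 -1;0.97 0.03 0 0 0 0 -1;0.97 0.03 0 0 0 0 -1;0.97 0.03 0 0 0 0 -1;0.97 0.03 0 0 0 0 -1'
python3 -m handwheel '0 0 0.3 0 0 0 -1;0 0 0.6 0 0 0 -1;0 0 0.85 0 0 0 -1;0 0 0.95 0 0 0 -1;0 0 0.99 0 0 0 -1;0 0 0.99 0 0 0 -1;0 0 0.99 0 0 0 -1'
```

```text
time: 13.68
tool_pos: [621.8, 96.1, 135.7]
tcp_rot: [3.142, 0.001, 1.621]
contact_force: [-0.6, -0.5, -1.6]
grip_width: 53.3
finger_force: 29.9
time: 14.27
tool_pos: [622.5, 95.9, 37.6]
tcp_rot: [3.14, 0.0, 1.62]
contact_force: [-0.1, 0.0, -1.0]
grip_width: 53.7
finger_force: 29.9
```

```bash
python3 -m handwheel '0 0 0.01 0 0 0 -1;0 0 0.01 0 0 0 1;0 0 0.01 0 0 0 1;0 0 0.01 0 0 0 1;0 0 0.01 0 0 0 1;0 0 -0.3 0 0 0 1;0 0 -0.7 0 0 0 1;0 0 -1 0 0 0 1'
python3 -m handwheel '0.5 -0.7 -1 0 0 0 1;0.5 -0.7 -1 0 0 0 1;0.5 -0.7 -1 0 0 0 1;0.5 -0.7 -1 0 0 0 1;0.5 -0.7 -1 0 0 0 1'
python3 -m handwheel '0.5 -0.7 0 0 0 0 1;0.5 -0.7 0 0 0 0 1;0.5 -0.7 0 0 0 0 1;0.5 -0.7 0 0 0 0 1;0.5 -0.7 0 0 0 0 1'
python3 -c "
from h import *
c=look('w8',dict(pot=72,trough=58,round_bat=12))
m=viewer.cut_out('trough',c)[0]['pixels'].astype(np.uint8)
k=max(cv2.findContours(m,0,1)[0],key=cv2.contourArea)
for p in cv2.approxPolyDP(k,5,True)[:,0]: print(p,ray(p,c,58)[:2].round(1))"
```

```text
time: 14.93
tool_pos: [622.0, 97.1, 139.0]
tcp_rot: [3.14, 0.0, 1.621]
contact_force: [0.8, 0.4, 0.8]
grip_width: 90.8
finger_force: 0.0
time: 15.35
tool_pos: [549.4, 144.6, 240.1]
tcp_rot: [3.135, -0.001, 1.623]
contact_force: [0.8, 0.3, -0.4]
grip_width: 91.9
finger_force: 0.0
time: 15.77
tool_pos: [477.4, 189.4, 235.8]
tcp_rot: [-3.141, 0.001, 1.621]
contact_force: [0.8, -0.0, -0.3]
grip_width: 91.4
finger_force: 0.0
pot 0.89 [410.0, 251.0] [617.  130.9  28.4  82.   63.8] [576.3005  100.98373] [648.6608  144.89864]
trough 0.57 [285.0, 116.0] [476.1 264.9  49.7  95.9  67.8] [423.9873  226.46791] [527.6927  304.35233]
round_bat 0.75 [276.0, 144.0] [455.6 222.9  35.6  98.   67.9] [416.12387 202.51465] [506.47845 255.98851]
[252  74] [441.2 304.2]
[234 120] [424.  260.5]
[317 158] [510.7 226.7]
[337 116] [527.3 269.5]
```

View pics/w8.png

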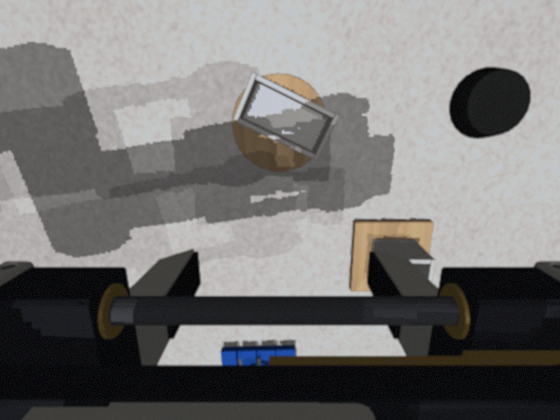

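The trough is at (285,116), which is world (476,265) at -22°. The holder is at (490,100), clear of the path. I'll rotate 65° and grasp across its width.

```bash
python3 -m handwheel '0.74 0.02 0 0 0 -0.36 1;0.74 0.02 0 0 0 -0.36 1;0.74 0.02 0 0 0 -0.36 1;0.74 0.02 0 0 0 -0.36 1;0.74 0.02 0.4 0 0 -0.36 1;0.74 0.02 0.8 0 0 -0.36 1;0.74 0.02 0.9 0 0 -0.36 1;0.74 0.02 0.9 0 0 -0.36 1'
python3 -m handwheel '0 0 0 0 0 0 1;0 0 0 0 0 0 1'
python3 -c "
from h import *
c=look('w9',dict(trough=58,round_bat=12));print(bot.get_obs()['tool_pos'],bot.get_obs()['tcp_rot'])"
```

```text
time: 16.68
tool_pos: [473.4, 262.6, 142.6]
tcp_rot: [-3.136, -0.005, 2.626]
contact_force: [-0.3, -0.6, 0.1]
grip_width: 91.7
finger_force: 0.0
time: 16.85
tool_pos: [475.7, 263.6, 146.7]
tcp_rot: [3.141, 0.0, 2.617]
contact_force: [-0.1, -0.7, 0.3]
grip_width: 92.0
finger_force: 0.0
trough 0.91 [283.0, 210.0] [473.7 266.3  50.8 100.7  68. ] [420.4005  224.94415] [528.7686  305.46103]
round_bat 0.87 [248.0, 193.0] [449.3 241.5  59.  109.8  38.9] [414.02338 202.83636] [505.80066 302.02164]
[475.70947894 263.88312058 147.37234952] [3.14039250e+00 1.03151217e-03 2.61802995e+00]
```

View pics/w9.png

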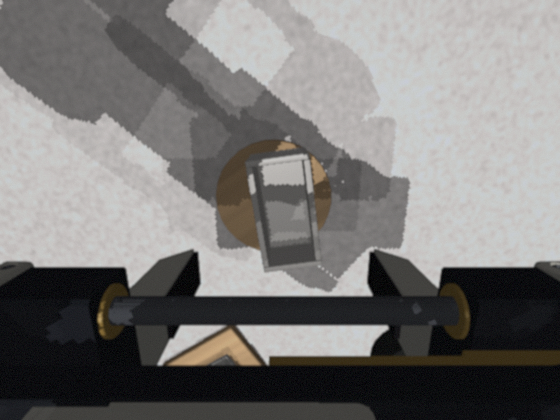

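The jaws are about 8° short of square to the trough (rim at columns 245–320). I'll turn the rest and grasp.

```bash
python3 -m handwheel '0 0 0 0 0 -0.043 1;0 0 0 0 0 -0.043 1;0 0 0.3 0 0 -0.043 1;0 0 0.6 0 0 -0.043 1;0 0 0.9 0 0 -0.043 1;0 0 1 0 0 -0.043 1;0 0 1 0 0 -0.043 1'; python3 -m handwheel '0 0 0.22 0 0 0 1;0 0 0.22 0 0 0 1;0 0 0.22 0 0 0 -1;0 0 0.22 0 0 0 -1;0 0 0.22 0 0 0 -1;0 0 0.22 0 0 0 -1;0 0 0.22 0 0 0 -1;0 0 0.22 0 0 0 -1';python3 -m handwheel '0 0 0 0 0 0 -1;0 0 0 0 0 0 -1;0 0 0 0 0 0 -1;0 0 0 0 0 0 -1'
```

```text
time: 17.58
tool_pos: [473.7, 263.2, 44.7]
tcp_rot: [-3.138, -0.003, 2.754]
contact_force: [0.3, -0.5, 0.2]
grip_width: 91.8
finger_force: 0.0
time: 18.25
tool_pos: [475.3, 263.9, 25.3]
tcp_rot: [3.141, 0.001, 2.756]
contact_force: [0.6, 0.2, -0.0]
grip_width: 56.2
finger_force: 0.0
time: 18.58
tool_pos: [475.4, 264.1, 25.1]
tcp_rot: [3.141, 0.001, 2.756]
contact_force: [-0.8, 1.6, 5.1]
grip_width: 49.8
finger_force: 30.0
```

```bash
python3 -m handwheel '0 0 -0.2 0 0 0 -1;0 0 -0.5 0 0 0 -1;0 0 -0.9 0 0 0 -1;0 0 -1 0 0 0 -1;0 0 -1 0 0 0 -1'; python3 -m handwheel '0 0 -0.2 0 0 0.061 -1;0 0 -0.2 0 0 0.061 -1;0 0 -0.2 0 0 0.061 -1;0 0 -0.2 0 0 0.061 -1'
python3 -c "
from h import *
c=look('w10',dict(round_bat=12,trough=158));print(bot.get_obs()['tool_pos'],bot.get_obs()['tcp_rot'])
c=viewer.capture('side')
for q in viewer.cut_out('round_bat',c)[:1]: print(cv2.minAreaRect(topd(q['pixels'],c,12)))"
```

```text
time: 19.0
tool_pos: [476.7, 264.4, 127.4]
tcp_rot: [3.138, 0.004, 2.756]
contact_force: [-0.2, -0.5, -3.6]
grip_width: 49.5
finger_force: 30.0
time: 19.33
tool_pos: [474.0, 263.3, 142.7]
tcp_rot: [-3.138, -0.002, 2.567]
contact_force: [0.3, 0.1, -2.9]
grip_width: 49.9
finger_force: 30.0
round_bat 0.84 [271.0, 165.0] [438.1 264.4 103.9  45.2  76.6] [414.44254 208.76607] [472.0794  310.26965]
trough 0.92 [283.0, 249.0] [455.2 275.6  57.5  61.7  56.9] [418.4971  235.83452] [495.56335 310.3049 ]
[474.36592239 263.50971762 143.22880541] [-3.13934413e+00 -1.57118566e-03  2.56610449e+00]
((466.5840148925781, 264.49017333984375), (109.0333480834961, 103.36211395263672), 9.146583557128906)
```

View pics/w10.png

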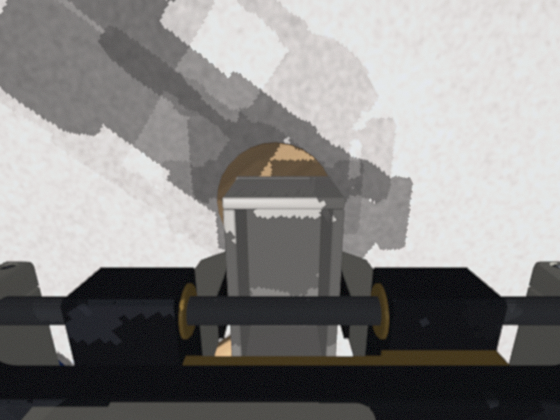

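The trough is held level, and the round bat shows behind it (about rows 142–190). I'll carry it to the oblong bat.

```bash
python3 -m handwheel '-0.2 -0.2 0 0 0 0 -1;-0.5 -0.4 0 0 0 0 -1;-0.87 -0.74 0 0 0 0 -1;-0.87 -0.74 0 0 0 0 -1;-0.87 -0.74 0 0 0 0 -1'
python3 -m handwheel '-0.3 -0.25 0 0 0 0 -1;-0.6 -0.5 0 0 0 0 -1;-0.87 -0.74 0 0 0 0 -1;-0.87 -0.74 0 0 0 0 -1;-0.87 -0.74 0 0 0 0 -1'
python3 -m handwheel '-0.3 -0.25 0 0 0 0 -1;-0.6 -0.5 0 0 0 0 -1;-0.87 -0.74 0 0 0 0 -1;-0.87 -0.74 0 0 0 0 -1;-0.87 -0.74 0 0 0 0 -1'
python3 -m handwheel '-0.3 -0.25 0 0 0 0 -1;-0.6 -0.5 0 0 0 0 -1;-0.87 -0.74 0 0 0 0 -1;-0.87 -0.74 0 0 0 0 -1;-0.87 -0.74 0 0 0 0 -1;-0.87 -0.74 0 0 0 0 -1'
python3 -c "
from h import *
o=bot.get_obs();p=o['tool_pos'];y=o['tcp_rot'][2];print(p,o['tcp_rot'])
for n in ['scene','side','wrist']:
  c=viewer.capture(n)
  for q in viewer.cut_out('oblong_bat',c)[:1]: print(n,q['score'],cv2.minAreaRect(topd(q['pixels'],c,12)))
  if n=='side':
   for q in viewer.cut_out('round_bat',c)[:1]: print('round',cv2.minAreaRect(topd(q['pixels'],c,12)))
d=np.array([636-p[0],-282-p[1]]);print(d@[np.cos(y),np.sin(y)],d@[np.sin(y),-np.cos(y)])"
```

```text
time: 20.0
tool_pos: [508.3, 151.7, 144.4]
tcp_rot: [-3.141, 0.0, 2.561]
contact_force: [-0.3, 0.1, -3.6]
grip_width: 49.5
finger_force: 30.0
time: 20.42
tool_pos: [540.3, 44.2, 144.4]
tcp_rot: [3.141, -0.001, 2.562]
contact_force: [0.3, 0.3, -2.8]
grip_width: 50.1
finger_force: 30.0
time: 20.83
tool_pos: [572.8, -64.3, 144.3]
tcp_rot: [3.141, -0.001, 2.563]
contact_force: [0.4, 0.6, -2.5]
grip_width: 49.2
finger_force: 30.0
time: 21.33
tool_pos: [604.9, -171.5, 144.3]
tcp_rot: [3.141, -0.002, 2.566]
contact_force: [-0.4, -0.1, -2.1]
grip_width: 49.6
finger_force: 30.0
[ 604.9386572  -171.51416803  144.29022448] [ 3.14098632e+00 -1.95961285e-03  2.56609101e+00]
scene 0.57 ((635.6844482421875, -284.0107421875), (94.54705810546875, 145.69207763671875), 56.73557662963867)
side 0.76 ((631.0072631835938, -274.609375), (91.72132110595703, 146.41201782226562), 56.43476867675781)
round ((465.9770202636719, 260.25836181640625), (105.44335174560547, 105.84456634521484), 15.377626419067383)
wrist 0.62 ((590.4838256835938, -266.8520202636719), (60.85719299316406, 54.75520324707031), 56.98567199707031)
-86.190505983287 -75.78339369380507
```

```bash
python3 -m handwheel '-0.3 -0.25 0 0 0 0 -1;-0.6 -0.5 0 0 0 0 -1;-0.86 -0.75 0 0 0 0 -1;-0.86 -0.75 0 0 0 0 -1;-0.86 -0.75 0 0 0 0 -1;-0.86 -0.75 0.3 0 0 0 -1;-0.86 -0.75 0.6 0 0 0 -1;-0.86 -0.75 0.8 0 0 0 -1'
python3 -m handwheel '0 0 0.1 0 0 0 -1;0 0 0.25 0 0 0 -1;0 0 0.33 0 0 0 -1;0 0 0.37 0 0 0 -1;0 0 0.37 0 0 0 -1;0 0 0.37 0 0 0 -1'
```

```text
time: 22.35
tool_pos: [635.4, -281.8, 62.4]
tcp_rot: [3.141, -0.003, 2.565]
contact_force: [-1.3, 1.5, -2.8]
grip_width: 50.1
finger_force: 30.0
time: 22.85
tool_pos: [636.9, -283.8, 28.7]
tcp_rot: [3.141, 0.001, 2.565]
contact_force: [0.4, -0.1, -2.2]
grip_width: 49.8
finger_force: 30.0
```

```bash
python3 -m handwheel '0.02 0.01 0 0 0 0 -1;0.02 0.01 0.015 0 0 0 -1;0.02 0.01 0.028 0 0 0 -1;0.02 0.01 0.034 0 0 0 -1;0.02 0.01 0.034 0 0 0 -1'
```

```text
time: 23.27
tool_pos: [635.5, -282.1, 25.2]
tcp_rot: [3.141, 0.001, 2.564]
contact_force: [-1.1, 1.2, 1.7]
grip_width: 49.5
finger_force: 30.0
```

```bash
python3 -m handwheel '0 0 0 0 0 0 1;0 0 0 0 0 0 1;0 0 0 0 0 0 1;0 0 0 0 0 0 1;0 0 -0.3 0 0 0 1;0 0 -0.7 0 0 0 1;0 0 -1 0 0 0 1;0 0 -1 0 0 0 1'
python3 -m handwheel '0 0 -0.5 0 0 0.305 1;0 0 -1 0 0 0.305 1;0 0 -1 0 0 0.305 1;0 0 -1 0 0 0.305 1;0 0 -1 0 0 0.305 1;0 0 -1 0 0 0.305 1;0 0 -1 0 0 0.305 1;0 0 -1 0 0 0.305 1'
python3 -c "
from h import *
c=look('w11',dict(trough=58,oblong_bat=12,rack=20,cup=92))
q=viewer.cut_out('cup',c)[0];p=topd(q['pixels'],c,92);print(cv2.minEnclosingCircle(p))
print(bot.get_obs()['tcp_rot'])"
```

```text
time: 23.93
tool_pos: [638.5, -283.8, 132.5]
tcp_rot: [3.141, 0.013, 2.565]
contact_force: [0.2, 0.4, 1.6]
grip_width: 91.5
finger_force: 0.0
time: 24.6
tool_pos: [635.3, -281.9, 224.1]
tcp_rot: [3.142, -0.0, 1.6]
contact_force: [-0.8, 0.6, 0.6]
grip_width: 91.8
finger_force: 0.0
trough 0.67 [282.0, 191.0] [ 636.9 -279.9   54.3   96.1   56.5] [ 584.04224 -325.85056] [ 687.60547 -233.43428]
oblong_bat 0.86 [285.0, 156.0] [ 635.4 -282.5   87.4  141.1   56.5] [ 556.17847 -354.019  ] [ 714.5455 -209.7877]
rack 0.79 [127.0, 42.0] [ 462.1 -133.7  112.4   61.5    6.9] [ 404.19516 -166.06357] [520.2027  -98.91215]
cup 0.84 [99.0, 13.0] [ 476.2 -132.3   75.5   22.4    1.7] [ 438.21014 -143.26883] [ 513.6488  -119.99001]
((475.9294738769531, -122.09892272949219), 37.7270393371582)
[ 3.14158170e+00 -4.90928732e-06  1.60842997e+00]
```

View pics/w11.png

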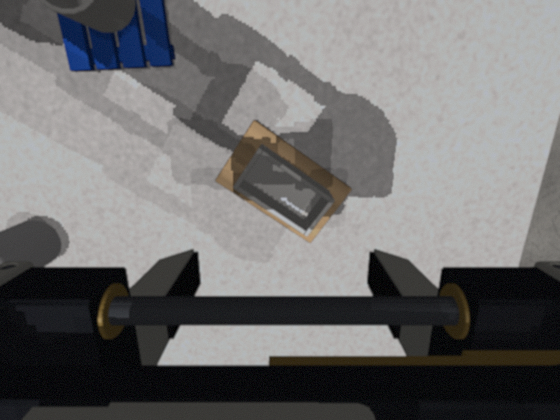

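The trough lies centred along the oblong bat (rim at about (283,187), angle matched). Back to the cup on the rack.

```bash
python3 -m handwheel '0.94 -0.85 0 0 0 0 1;0.94 -0.85 0 0 0 0 1;0.94 -0.85 0 0 0 0 1;0.94 -0.85 0 0 0 0 1;0.94 -0.85 0 0 0 0 1'
python3 -m handwheel '0.94 -0.85 0 0 0 0 1;0.94 -0.85 0 0 0 0 1;0.94 -0.85 0 0 0 0 1;0.94 -0.85 0.3 0 0 0 1;0.94 -0.85 0.6 0 0 0 1;0.94 -0.85 0.6 0 0 0 1;0.94 -0.85 0.6 0 0 0 1'
python3 -c "
from h import *
c=look('w12',dict(cup=92,rack=20))"
```

```text
time: 25.32
tool_pos: [545.6, -189.3, 224.8]
tcp_rot: [-3.141, -0.0, 1.609]
contact_force: [0.1, -0.9, -0.1]
grip_width: 91.6
finger_force: 0.0
time: 25.9
tool_pos: [459.5, -100.8, 164.3]
tcp_rot: [-3.141, -0.0, 1.607]
contact_force: [-0.2, 0.2, -0.1]
grip_width: 91.7
finger_force: 0.0
cup 0.89 [283.0, 218.0] [457.1 -97.1  58.7  69.1  21.4] [ 428.63184 -131.02332] [488.40686 -61.72782]
rack 0.58 [276.0, 171.0] [ 457.3 -106.2  107.4  110.5    4.7] [ 400.38226 -165.26831] [514.2727   -47.922348]
```

```bash
python3 -m handwheel '0 0 0.3 0 0 0 1;0 0 0.6 0 0 0 1;0 0 0.9 0 0 0 1;0 0 1 0 0 0 1;0 0 1 0 0 0 1'; python3 -m handwheel '0 0 0.16 0 0 0 1;0 0 0.16 0 0 0 1;0 0 0.16 0 0 0 -1;0 0 0.16 0 0 0 -1;0 0 0.16 0 0 0 -1;0 0 0.16 0 0 0 -1;0 0 0.16 0 0 0 -1;0 0 0.16 0 0 0 -1';python3 -m handwheel '0 0 0 0 0 0 -1;0 0 0 0 0 0 -1;0 0 0 0 0 0 -1;0 0 -0.2 0 0 0 -1;0 0 -0.5 0 0 0 -1;0 0 -0.8 0 0 0 -1;0 0 -0.8 0 0 0 -1'
```

```text
time: 26.47
tool_pos: [458.4, -100.3, 63.0]
tcp_rot: [-3.139, -0.001, 1.606]
contact_force: [-0.1, 0.0, 0.4]
grip_width: 91.7
finger_force: 0.0
time: 27.13
tool_pos: [459.0, -100.2, 48.9]
tcp_rot: [3.141, 0.0, 1.606]
contact_force: [-0.9, -0.2, 4.2]
grip_width: 59.5
finger_force: 30.0
time: 27.72
tool_pos: [461.4, -101.1, 133.0]
tcp_rot: [3.133, 0.003, 1.607]
contact_force: [1.1, -0.0, -0.8]
grip_width: 59.8
finger_force: 30.0
```

```bash
python3 -m handwheel '0.3 0 0 0 0 0 -1;0.6 0.05 0 0 0 0 -1;0.9 0.05 0 0 0 0 -1;0.9 0.05 0 0 0 0 -1'
python3 -m handwheel '0.3 0 0 0 0 0 -1;0.6 0.05 0 0 0 0 -1;0.9 0.05 0 0 0 0 -1;0.9 0.05 0 0 0 0 -1'
python3 -m handwheel '0.3 0 0 0 0 0 -1;0.5 0.05 0 0 0 0 -1;0.7 0.05 0 0 0 0 -1;0.7 0.05 0 0 0 0 -1;0.7 0.05 0 0 0 0 -1;0.7 0.05 0 0 0 0 -1'
python3 -c "
from h import *
c=look('w13',dict(round_bat=12,cup=165))
p=topd(viewer.cut_out('round_bat',c)[0]['pixels'],c,12);print(cv2.fitEllipse(p))
o=bot.get_obs();print(o['tool_pos'],o['tcp_rot'])"
```

```text
time: 28.05
tool_pos: [459.3, -6.0, 127.6]
tcp_rot: [-3.14, -0.002, 1.609]
contact_force: [-0.5, 0.2, -1.4]
grip_width: 59.8
finger_force: 30.0
time: 28.38
tool_pos: [461.6, 83.7, 127.7]
tcp_rot: [-3.141, -0.001, 1.61]
contact_force: [-0.9, -0.7, -1.6]
grip_width: 59.9
finger_force: 30.0
time: 28.88
tool_pos: [464.6, 149.3, 127.9]
tcp_rot: [-3.141, 0.001, 1.606]
contact_force: [-0.0, -0.9, -0.9]
grip_width: 59.7
finger_force: 30.0
round_bat 0.78 [296.0, 71.0] [468.7 256.4 108.8 107.5   2. ] [414.40472 202.34097] [523.13    310.55807]
cup 0.73 [283.0, 278.0] [463.4 174.1  57.6  39.1   2. ] [435.31482 154.05754] [492.8357  193.79065]
((468.789794921875, 256.4527893066406), (108.02090454101562, 108.53176879882812), 19.45542335510254)
[464.88701078 149.34946361 128.25533865] [-3.14150081e+00  1.89344334e-04  1.60506537e+00]
```

View pics/w13.png

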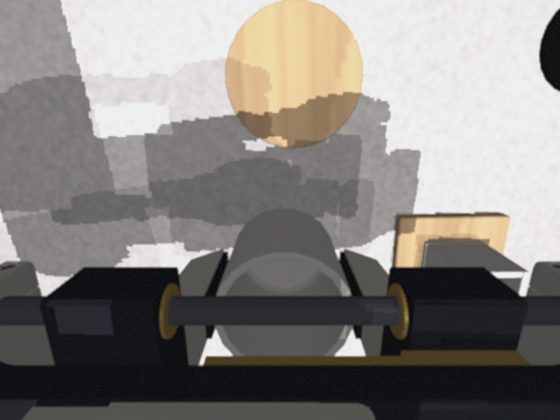

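The round bat is empty at (295,73), centred at world (469,256), and the cup is held upright. I'll place it.

```bash
python3 -m handwheel '0.3 0 0 0 0 0 -1;0.7 0.08 0 0 0 0 -1;1 0.08 0 0 0 0 -1;1 0.08 0 0 0 0 -1;1 0.08 0 0 0 0 -1'
python3 -m handwheel '0.07 0 0.2 0 0 0 -1;0.07 0 0.45 0 0 0 -1;0.07 0 0.7 0 0 0 -1;0.07 0 0.82 0 0 0 -1;0.07 0 0.86 0 0 0 -1;0.07 0 0.86 0 0 0 -1;0.07 0 0.86 0 0 0 -1'
```

```text
time: 29.5
tool_pos: [469.1, 251.3, 128.1]
tcp_rot: [-3.142, 0.0, 1.608]
contact_force: [-0.3, -0.5, -1.6]
grip_width: 59.8
finger_force: 30.0
time: 30.08
tool_pos: [469.5, 256.5, 42.7]
tcp_rot: [3.141, 0.0, 1.605]
contact_force: [-0.6, 1.0, -1.4]
grip_width: 60.2
finger_force: 30.0
```

```bash
python3 -m handwheel '0 0 0.01 0 0 0 -1;0 0 0.02 0 0 0 -1;0 0 0.02 0 0 0 -1;0 0 0.02 0 0 0 -1'
python3 -m handwheel '0 0 0 0 0 0 1;0 0 0 0 0 0 1;0 0 0 0 0 0 1;0 0 0 0 0 0 1;0 0 -0.3 0 0 0 1;0 0 -0.7 0 0 0 1;0 0 -1 0 0 0 1;0 0 -1 0 0 0 1'
python3 -m handwheel '0 0.5 -0.5 0 0 0 1;0 0.5 -1 0 0 0 1;0 0.5 -1 0 0 0 1;0 0.5 -1 0 0 0 1;0 0.5 -1 0 0 0 1;0 0.5 -1 0 0 0 1'
python3 -m handwheel '-1 0.2 -0.5 0 0 0 1;-1 0.2 -0.5 0 0 0 1;-1 0.2 -0.5 0 0 0 1;-1 0.2 -0.5 0 0 0 1;-1 0.2 -0.5 0 0 0 1;-1 0.2 -0.5 0 0 0 1'
python3 -c "
from h import *
look('w14',dict(round_bat=12,cup=84,square_bat=12,pot=72,holder=30))"
```

```text
time: 30.42
tool_pos: [469.6, 257.3, 40.9]
tcp_rot: [3.14, 0.0, 1.606]
contact_force: [0.3, -2.7, 2.9]
grip_width: 60.4
finger_force: 30.0
time: 31.08
tool_pos: [472.2, 258.9, 146.4]
tcp_rot: [3.131, -0.004, 1.607]
contact_force: [1.4, 1.0, 0.8]
grip_width: 91.7
finger_force: 0.0
time: 31.58
tool_pos: [518.3, 259.1, 239.1]
tcp_rot: [-3.14, 0.001, 1.606]
contact_force: [0.0, 1.0, -0.9]
grip_width: 91.8
finger_force: 0.0
time: 32.08
tool_pos: [541.6, 160.4, 288.6]
tcp_rot: [-3.138, -0.0, 1.606]
contact_force: [0.2, -0.3, -0.3]
grip_width: 91.9
finger_force: 0.0
round_bat 0.78 [254.0, 96.0] [469.6 256.6 109.2 107.3   2. ] [415.136   202.65001] [524.10333 310.54254]
cup 0.83 [222.0, 97.0] [471.3 255.   58.6  63.2  48.2] [439.98273 226.90901] [505.24414 285.35104]
square_bat 0.88 [322.0, 202.0] [622.2  98.2  99.2 100.1   3.1] [570.19604  46.07574] [670.9421  150.18576]
pot 0.79 [344.0, 230.0] [619.  104.2  63.1  70.3   2.1] [587.62067   68.308716] [650.7673  139.88765]
holder 0.61 [416.0, 76.0] [697.4 288.6  80.5  72.3   2. ] [657.09674 252.13965] [737.5546  325.12967]
```

View pics/w14.png

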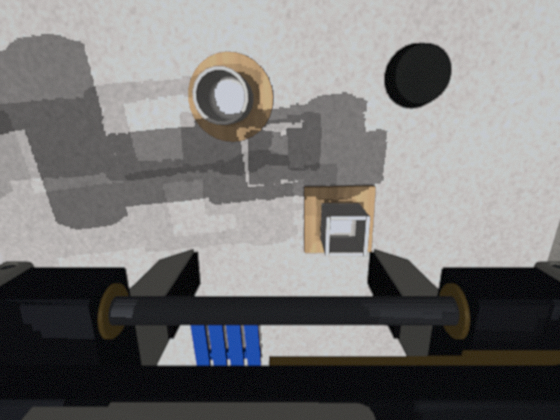

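The cup is centred on the round bat (222,97). The pot is square and centred on its bat (345,232). The holder hasn't moved, and the gripper is clear.

```bash
python3 -c "
from plant import bot
print(bot.close_job())"
```

```text
the job is handed in; nothing more can be done
None
```

The cup is on the round bat, the pot square on the square bat and the trough along the oblong bat, each within a few mm of centre in the last wrist views; the job was handed in at about 32 s with no verdict returned.

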